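Refit the tongued cover board on a tube warmer

ROBOT

A 6-joint arm with a two-finger parallel gripper is mounted at the origin on the work surface. World frame = base frame: x ahead of the robot, y to its left, z up, the work surface at z = 0. Lengths are in m, angles in rad, forces in N, time in s.
With the tool pointing down it reaches from about 0.25 to 0.725 m from the base axis. Payload 4 kg.
Tool frame: the origin (TCP) lies midway between the tips of the shut fingers; the grasp point (between the pads) lies 19 mm behind it (bot.grip_point_offset is the distance from the TCP to the grasp point, in m); z points along the fingers, y is the line along which they close (so a half turn about z gives the same grasp; the last joint's range is limited). The gripper opens to 85 mm and grips with 20 to 120 N. Pads are 22 mm wide; open, the fingers measure 114 mm over their backs; the gripper's body (76 mm by 85 mm) begins 54 mm behind the grasp point. The pads swing forward as they close: fully open they stand 13 mm farther back than shut.
Start: joints at [1.244, 0.241, 0.005, 1.335, 0, 1.571], TCP at [0.161, 0.474, 0.231] pointing down, gripper open.
Joint ranges: [-2.72, 2.72], [-1.05, 1.87], [-1.09, 1.28], [-1.99, 2.15], [-1.42, 1.44], [-3.14, 3.14]. Speed limits (rad/s): [2.79, 2.79, 3.14, 3.14, 3.14, 3.14].

INTERFACE

Orientations are given as a unit quaternion [x, y, z, w].
In Python, from workcell import bot gives the robot as it stands.
- The arm moves only by the tool step_arm, never from a script. Its argument "targets" is text: rows parted by semicolons, each of 7 numbers parted by spaces: the opening, from -1 (shut) to 1 (fully open), so that 0 is half open, then the shift along the world's x, y, z normalised to -1 to 1, where 1 is 0.5 m, then the turn, a rotation vector about the world's x, y, z normalised to -1 to 1, where 1 is pi/4 rad. In form: gripper x y z wx wy wz; .... A call has 1 to 10 rows; each row is the pose to reach, as a shift and turn from the pose commanded when the call began; what a row does not reach only later rows make up. A row lasts 1/12 s, in which the tool goes at most 41.7 mm and 7.16 degrees, less where a joint would pass 70% of its speed; a pose out of reach is approached as far as the arm can. A call with a number of a shift or a turn outside -1 to 1 is refused whole. A call with a gripper value outside its range is refused whole. The fingers move at their own pace and stop on an object; the grip force is fixed at half the most. Time passes only in rows, so rows that repeat a pose let the fingers close. It gives the time, the measured TCP pose, the force, the opening and the grip force at its end, in the units of the state.
- bot.get_obs(): the state, without advancing time (a new reading comes with each control period).
- bot.camera(name): name is "scene" or "top" or "wrist"; returns the picture (480x640x3 uint8, red, green, blue); there is no depth.
- bot.camera_info(name): a dict with "vertical_fov" (degrees; the focal length in pixels is half the picture's height over the tangent of half this angle, whatever the lens; pixels are square), "cx", "cy" (the principal point, pixels), "pose" (4x4, takes a point from camera to world coordinates). Camera axes: x right, y up, looking along -z (the intrinsics and any distortion apply to the point x, -y, -z); pixel columns grow to the right and rows downward; lengths in m; the calibration is good to about 2 mm. A picture is of the moment at which its call begins: read the wrist's pose just before it. camera_info takes no time and is no camera call; for the wrist camera it gives the pose at the moment of the call.
- bot.job_done(): hands the job in; it is judged then, once.
The state is a dict: "clock": time; "joint_pos": joint angles; "joint_vel": joint speeds; "tau": joint torques, N m; "eef_pos": TCP position; "tool_rot": TCP orientation; "ft_force": force on the tool from outside, world axes, zero at the start; "ft_torque": the same for the moment, N m; "grip_width": finger opening in m; "grasp_force": force on a finger pad.
Only numpy, scipy, OpenCV 4.12 (cv2) and the standard library are available. Lean on these libraries where they do the work, as an engineer would, in place of code of your own. Each camera call takes 0.05 s, during which the arm holds its last target. There are 200 camera calls.

TASK

Take the loose light-grey cover board by its handle and refit it on the tube warmer: holding it with the far edge raised, angle its tongue into the groove and push gently against the sprung strip there, then lower the board flat behind the catch lip and let go, so that the spring slides it back under the catch lip and it lies flat and locked. Do not force it, and leave the carton, the jar and the dish alone.

Things in the scene. Friction and masses are not known exactly. Their poses are not given: they have to be found in the camera images.
- cover: Loose light-grey plastic cover board, about 0.3 kg, flat on the counter, tongue edge towards the robot. Origin: centre of its underside; z out of its top, x from the tongue edge (-x) to the plain far edge (+x). 180 mm (x, tongue included) by 150 mm (y). Slab 8 mm thick from x=-72 to +90; the tongue is the lower 5 mm, from x=-90 to -72, flush with the underside, full width. An upright handle rib stands on top.
- tongue_tip (a point): middle of the tongue's front edge, at the underside: cover frame (-90, 0, 0) mm; axes as the cover
- far_edge (a point): middle of the cover's plain far edge, at the underside: cover frame (+90, 0, 0) mm; axes as the cover
- handle_top (a point): centre of the top of the handle rib, cover frame (0, 0, 42) mm; axes as the cover. The rib is 14 mm thick (x), 70 mm long (y) and stands 34 mm above the slab, above the cover's origin: pinch it from above with the fingers closing along the cover's x.
- warmer: Grey tube warmer base fixed to the counter, open on top: x -111 to +98 mm, y +-95 mm, 54.5 mm high. Origin: centre of its underside, on the counter; z up, x from groove (-x) to catch (+x). The cover lies on aluminium ledges 40 mm above the counter, between side walls at y=+-79 mm, 47 mm high. Fitted, the cover's origin is at (0, 0, 40) mm in this frame, axes parallel.
- groove_mouth (a point): mid width under the edge of the groove lip, at ledge level: warmer frame (-79, 0, 40) mm, axes as the warmer. The groove opens to +x; the lip covers x below -79, its underside 49 mm and top 54 mm above the counter: a slot 9 mm high over the ledge. With the tongue fully in, the board can tilt about 12 degrees. The ledge runs on before the mouth, to x=-51.
- strip_face (a point): where the face of the black sprung strip stands in the groove when free: warmer frame (-88, 0, 44) mm, axes as the warmer; it stays there when the strip moves. The strip yields to -x from about 3 N, 0.8 N more per mm, and stops hard after 7 mm (about 9 N). Hold it back 5 to 7 mm while the far edge goes down past the catch lip. More than 35 N between cover and warmer is forcing.
- catch_edge (a point): mid width under the edge of the catch lip, at ledge level: warmer frame (+87, 0, 40) mm, axes as the warmer. The square lip overhangs to -x from a wall with its face at x=+90; lip underside 50.5 mm, top 54.5 mm above the counter. When the lowered cover is let go, the strip slides it about 3 to 5 mm to +x until its far edge meets that wall, under the lip.
- carton: bystander: white carton, 60 x 150 x 45 mm high, origin at the centre of its underside; leave alone
- jar: bystander: amber glass jar, 60 mm across and 75 mm high, origin at the centre of its underside; leave alone
- dish: bystander: flat blue round dish, 100 mm across and 18 mm high, origin at the centre of its underside; leave alone
There are look-alikes about, which are no part of the job. Leave any yellow look-alike of the cover alone.

How it is judged:
On the way:
1. the board's tongue is in the groove, at least 4 mm under the lip over its whole width, with the board still tilted by 3 degrees or more, far edge up (x of tongue_tip in the frame of warmer below -0.083 m and z of tongue_tip in the frame of warmer between 0.036 and 0.047 m and y of tongue_tip in the frame of warmer between -0.012 and 0.012 m and angle between cover's own z axis and vertical between 0.052 and 0.5 rad and z of far_edge in the frame of warmer above 0.048 m and angle between the y axis of cover and the y axis of warmer, either way round below 0.07 rad), for 0.1 s.
At the end, for the whole second after the job is handed in: The cover lies flat (within about 1 degree) and at rest on the warmer's ledges (both edges within 2.5 mm of ledge height), its tongue at least 7 mm under the groove lip and its far edge slid back at least 1.3 mm under the catch lip (x of tongue_tip in the frame of warmer below -0.086 m and z of tongue_tip in the frame of warmer between 0.037 and 0.0425 m and x of far_edge in the frame of warmer above 0.0883 m and z of far_edge in the frame of warmer between 0.037 and 0.0425 m and y of cover in the frame of warmer between -0.01 and 0.01 m and angle between cover's own z axis and vertical below 0.02 rad and angle between the x axis of cover and the x axis of warmer, either way round below 0.05 rad and linear speed of cover below 0.01 m/s and angular speed of cover below 0.05 rad/s); the robot touches nothing.
It fails at once if the cover is forced against the warmer with more than 35 N (contact force between cover and warmer above 35 N).
It fails at once if the robot itself pushes on the warmer with more than 15 N (contact force between any of the arm, the fingers and warmer above 15 N).
It fails at once if a bystander (carton, jar, dish) is moved by more than 15 mm (distance of any of carton, jar, dish from where it was at the start of the episode above 0.015 m).
It also fails if it takes over 69 s, if anything falls off the work surface, if the arm or the gripper's body presses on something with over 40 N, if the wrist force passes 120 N, or if a joint passes its speed limit or range.

## Working session

There is one attempt and no reset: what is moved stays moved. The work goes in short steps, Python scripts to look and compute and a tool call to move; the robot and the scene stay as the last step left them, time stands still between calls to the robot, and variables do not carry over. Pictures are saved under pics/ and viewed, at most 10 in all, crops included, and the job is handed in when it is done.

Besides the shell and the picture viewer there is one more tool, called after ">>>" as name(argument=value, ...) on one line, values as JSON. step_arm: Moves the arm, as the interface text tells. Scaled input: -1 to 1 covers 0.5 m each way for a shift and pi/4 rad each way for a turn. Its arguments: {"type":"object","properties":{"targets":{"type":"string"}},"required":["targets"]}

```bash
mkdir -p pics && ls && python3 - <<'E'
from workcell import bot
import cv2,numpy as np
a=bot.camera("scene");b=bot.camera("top")
for n,i in(("scene",a),("top",b)):
    cv2.imwrite(f"pics/{n}0.png",i[:,:,::-1])
    print(n,{k:(np.round(v,4).tolist() if k=="pose" else v) for k,v in bot.camera_info(n).items()})
print(bot.camera_info("wrist")); print(bot.get_obs())
E
```

```text
pics
scene {'vertical_fov': 52.73119840120573, 'cx': 318.63792961565946, 'cy': 239.52998009803906, 'pose': [[0.3208, -0.7764, 0.5425, 1.0761], [0.947, 0.2532, -0.1977, -0.1186], [0.0161, 0.5772, 0.8165, 0.8538], [0.0, 0.0, 0.0, 1.0]]}
top {'vertical_fov': 54.30632415449524, 'cx': 323.2218675970601, 'cy': 236.61495901819373, 'pose': [[0.0275, 0.9929, -0.116, 0.3867], [-0.9995, 0.0291, 0.0115, 0.0899], [0.0148, 0.1157, 0.9932, 1.1598], [0.0, 0.0, 0.0, 1.0]]}
{'vertical_fov': 60.890471191708805, 'cx': 315.87681088994395, 'cy': 233.90897421542869, 'pose': array([[ 0.32110714, -0.89827821, -0.29997742,  0.08294352],
       [ 0.94704133,  0.30400056,  0.10342331,  0.49897376],
       [-0.0017096 , -0.31730098,  0.94832335,  0.37245865],
       [ 0.        ,  0.        ,  0.        ,  1.        ]])}
{'clock': 0.1, 'joint_pos': array([1.24398164e+00, 2.41377012e-01, 3.83510122e-03, 1.33519530e+00,
       9.03517173e-06, 1.57076338e+00]), 'joint_vel': array([ 5.26063359e-04, -1.09248736e-03,  4.15465194e-03,  4.40440775e-04,
        1.18196997e-03, -1.74070305e-05]), 'tau': array([ 5.25211567e-05, -3.73137653e+01,  2.53010309e+01,  1.08641034e-02,
        7.59519799e-05, -1.46679980e-06]), 'eef_pos': array([0.16032649, 0.47299031, 0.23047321]), 'tool_rot': array([ 1.62664771e-01,  9.86680916e-01, -9.56774442e-04, -1.62345336e-04]), 'ft_force': array([0.35088017, 0.39273333, 0.11397077]), 'ft_torque': array([-0.00959205, -0.03157769,  0.01724656]), 'grasp_force': 0.0, 'grip_width': 0.08542296141813388}
```

View pics/scene0.png

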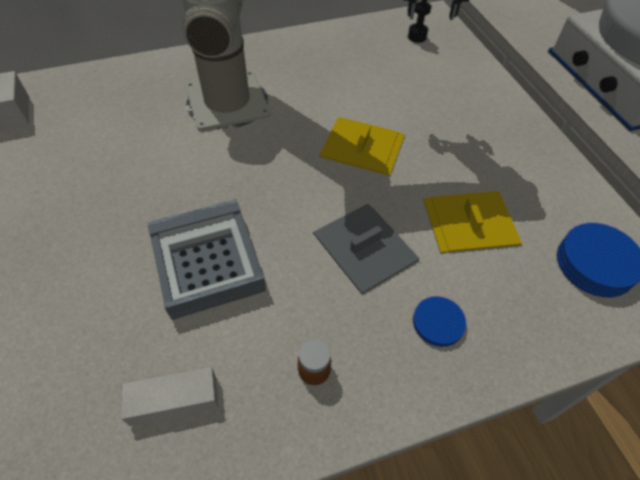

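View pics/top0.png

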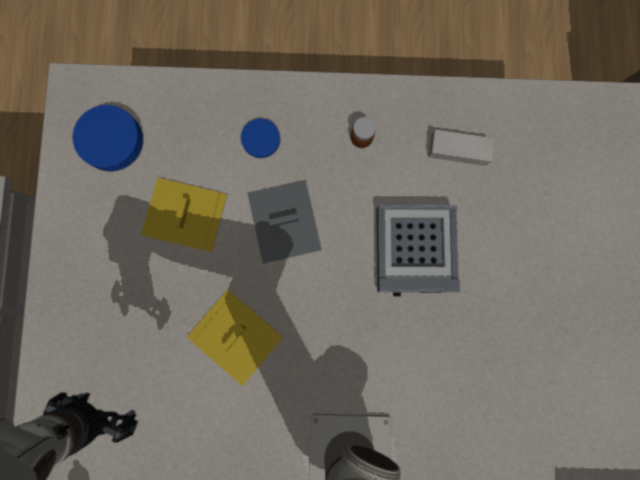

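The scene and top views show three possible boards. The grey one is at scene (366,247) and top (284,222). The yellow ones are at scene (362,145) and (472,220), top (235,337) and (185,214). Grey with a rib fits the description, and the yellow ones are the look-alikes. The warmer is at top (418,248), with its wide groove lip on the robot side (bottom, row ~283).

```bash
cat > h.py <<'E'
import numpy as np,cv2
from workcell import bot
def ray(info,u,v):
    f=240/np.tan(np.radians(info["vertical_fov"])/2);P=np.array(info["pose"])
    d=P[:3,:3]@np.array([(u-info["cx"])/f,-(v-info["cy"])/f,-1]);return P[:3,3],d/np.linalg.norm(d)
def onz(info,u,v,z):
    o,d=ray(info,u,v);return o+d*(z-o[2])/d[2]
def proj(info,p):
    f=240/np.tan(np.radians(info["vertical_fov"])/2);P=np.array(info["pose"])
    c=P[:3,:3].T@(np.array(p)-P[:3,3]);return np.array([info["cx"]+f*c[0]/-c[2],info["cy"]-f*c[1]/-c[2]])
def tri(rs):
    A=sum(np.eye(3)-np.outer(d,d) for o,d in rs);b=sum((np.eye(3)-np.outer(d,d))@o for o,d in rs)
    p=np.linalg.solve(A,b);return p,max(np.linalg.norm((np.eye(3)-np.outer(d,d))@(p-o)) for o,d in rs)
E
python3 - <<'E'
from h import *
t=bot.camera_info("top");s=bot.camera_info("scene")
for n,L,z in(("cover",[(248,191),(305,181),(321,250),(264,263)],.008),("warmer",[(377,205),(457,206),(459,291),(377,291)],.054)):
    for u,v in L: print(n,onz(t,u,v,z).round(3))
for n,L in(("scover",[(314,235),(368,205),(418,259),(364,291)]),):
    for u,v in L: print(n,onz(s,u,v,.008).round(3))
for u,v in [(149,222),(237,203),(265,280),(170,306)]: print("sw",onz(s,u,v,.054).round(3))
a=cv2.imread("pics/top0.png")[165:305,235:470];cv2.imwrite("pics/crop1.png",cv2.resize(a,None,fx=3.2,fy=3.2,interpolation=cv2.INTER_CUBIC))
E
```

```text
cover [0.631 0.268 0.008]
cover [0.661 0.126 0.008]
cover [0.488 0.081 0.008]
cover [0.452 0.22  0.008]
warmer [ 0.596 -0.05   0.054]
warmer [ 0.6   -0.243  0.054]
warmer [ 0.396 -0.246  0.054]
warmer [ 0.391 -0.053  0.054]
scover [0.5   0.081 0.008]
scover [0.458 0.223 0.008]
scover [0.626 0.268 0.008]
scover [0.661 0.132 0.008]
sw [ 0.394 -0.243  0.054]
sw [ 0.401 -0.06   0.054]
sw [ 0.602 -0.052  0.054]
sw [ 0.602 -0.232  0.054]
```

View pics/crop1.png

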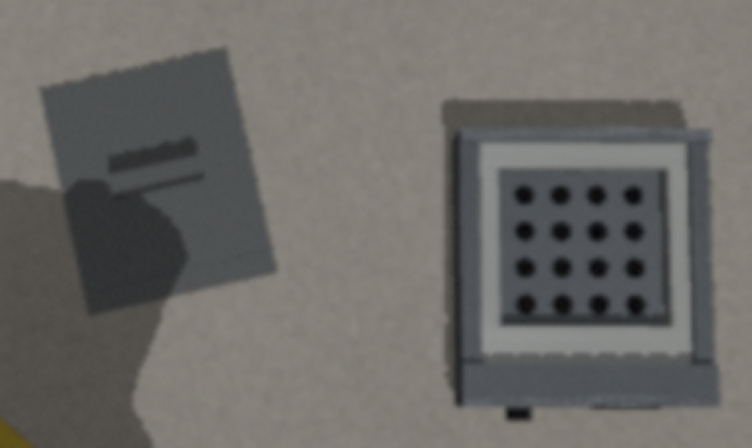

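The crop confirms it. The grey board's rib is at crop (152,155), and the faint tongue line runs along its lower (robot-side) edge near row 260. The warmer's groove lip is at crop (590,382), also robot side. I'll move the wrist camera over the board.

>>> step_arm(targets="1 0.79 -0.6 0.02 0 0 -0.98;1 0.79 -0.6 0.02 0 0 -0.98;1 0.79 -0.6 0.02 0 0 -0.98;1 0.79 -0.6 0.02 0 0 -0.98;1 0.79 -0.6 0.02 0 0 -0.98;1 0.79 -0.6 0.02 0 0 -0.98;1 0.79 -0.6 0.02 0 0 -0.98;1 0.79 -0.6 0.02 0 0 -0.98;1 0.79 -0.6 0.02 0 0 -0.98;1 0.79 -0.6 0.02 0 0 -0.98")

```text
clock: 0.93
eef_pos: [0.4933, 0.2198, 0.2394]
tool_rot: [0.521, 0.853, -0.0, -0.0]
ft_force: [0.3, 1.1, 0.9]
grip_width: 0.0856
grasp_force: 0.0
```

>>> step_arm(targets="1 0 0 0 0 0 -0.27;1 0 0 0 0 0 -0.27;1 0 0 0 0 0 -0.27;1 0 0 0 0 0 -0.27;1 0 0 0 0 0 -0.27")

```text
clock: 1.35
eef_pos: [0.4918, 0.2218, 0.2394]
tool_rot: [0.608, 0.794, -0.0, -0.0]
ft_force: [-0.6, -0.6, 0.4]
grip_width: 0.0853
grasp_force: 0.0
```

```bash
cat > shot.py <<'E'
import sys,pickle
from h import *
n=sys.argv[1];i=bot.camera_info("wrist");im=bot.camera("wrist")
cv2.imwrite(f"pics/{n}.png",im[:,:,::-1]);pickle.dump(i,open(f"pics/{n}.pkl","wb"))
E
python3 shot.py w1
```

>>> step_arm(targets="1 0.13 -0.2 0 0 0 0;1 0.13 -0.2 0 0 0 0;1 0.13 -0.2 0 0 0 0;1 0.13 -0.2 0 0 0 0;1 0.13 -0.2 0 0 0 0")

```text
clock: 1.82
eef_pos: [0.5576, 0.1205, 0.2394]
tool_rot: [0.609, 0.793, -0.0, -0.0]
ft_force: [-0.3, -0.2, 0.9]
grip_width: 0.0856
grasp_force: 0.0
```

```bash
python3 shot.py w2; python3 -c "
import cv2,numpy as np
a=cv2.imread('pics/w1.png');b=cv2.imread('pics/w2.png')
cv2.imwrite('pics/w12.png',cv2.resize(np.vstack([a,b]),None,fx=.625,fy=.625,interpolation=cv2.INTER_AREA))"
```

```text
(no output)
```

View pics/w12.png

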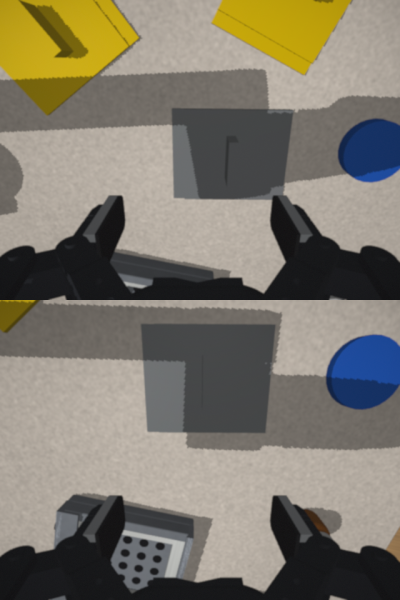

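w1/w2 montage: the grey board has w1 corners near full-resolution (275,173), (469,178), (454,317) and (278,315). Its rib is at (372,256). In w2 the warmer is partly behind the fingers. Next I'll segment the board by colour and triangulate its corners and rib.

```bash
cat > seg.py <<'E'
from h import *
import pickle
def quad(im,roi):
    f=im.astype(float);b,g,r=f[...,0],f[...,1],f[...,2]
    m=((b-r)/(b+g+r+1)>0.005)&(r>25)&((b-r)<60)
    k=np.zeros(m.shape,np.uint8);x0,y0,x1,y1=roi;k[y0:y1,x0:x1]=255*m[y0:y1,x0:x1]
    k=cv2.morphologyEx(cv2.morphologyEx(k,cv2.MORPH_OPEN,np.ones((3,3))),cv2.MORPH_CLOSE,np.ones((15,15)))
    c=max(cv2.findContours(k,0,cv2.CHAIN_APPROX_NONE)[0],key=cv2.contourArea)
    q=cv2.approxPolyDP(c,0.04*cv2.arcLength(c,True),True)[:,0].astype(float)
    pts=c[:,0].astype(float);L=[]
    for i in range(len(q)):   # refine sides by line fits
        a,e=q[i],q[(i+1)%len(q)];d=(e-a)/np.linalg.norm(e-a);n=np.array([-d[1],d[0]])
        t=(pts-a)@d;s=(pts-a)@n;l=np.linalg.norm(e-a)
        w=pts[(t>.1*l)&(t<.9*l)&(abs(s)<5)]
        vx,vy,x,y=cv2.fitLine(w.astype(np.float32),cv2.DIST_HUBER,0,.01,.01)[:,0];L.append(np.cross([x,y,1],[x+vx,y+vy,1]))
    out=[np.cross(L[i-1],L[i]) for i in range(len(q))]
    return np.array([o[:2]/o[2] for o in out])
E
python3 - <<'E'
from seg import *
t=bot.camera_info("top");s=bot.camera_info("scene")
V={"w1":("w1",pickle.load(open("pics/w1.pkl","rb")),(250,150,490,335)),"w2":("w2",pickle.load(open("pics/w2.pkl","rb")),(200,20,460,225)),
"top":("top0",t,(235,170,335,275)),"scene":("scene0",s,(300,195,430,300))}
C=[]
for n,(f,i,roi) in V.items():
    im=cv2.imread(f"pics/{f}.png");q=quad(im,roi);w=np.array([onz(i,*p,.008) for p in q])
    print(n,q.round(1).tolist());
    ref=[(.63,.268),(.661,.128),(.488,.081),(.455,.22)]
    C.append((i,[q[np.argmin(np.linalg.norm(w[:,:2]-r,axis=1))] for r in ref]))
    print([onz(i,*p,.008)[:2].round(4).tolist() for p in C[-1][1]])
for k in range(4):
    for sel in ((0,1),(2,3),(0,1,2,3)):
        p,e=tri([ray(C[j][0],*C[j][1][k]) for j in sel]);print(k,sel,p.round(4),round(e,4))
E
```

```text
w1 [[276.3, 175.5], [279.4, 312.7], [464.0, 328.1], [464.0, 176.1]]
[[0.6197, 0.2693], [0.6793, 0.1199], [0.4889, 0.087], [0.4529, 0.2246]]
w2 [[227.5, 40.0], [237.1, 210.0], [422.0, 210.0], [438.3, 40.3]]
[[0.6232, 0.2687], [0.6594, 0.1272], [0.4904, 0.0821], [0.4537, 0.2238]]
top [[304.0, 181.4], [248.7, 193.8], [263.0, 261.1], [319.3, 248.4]]
[[0.6234, 0.2657], [0.6594, 0.1286], [0.4918, 0.0854], [0.4564, 0.223]]
scene [[368.1, 204.7], [314.1, 232.2], [361.6, 292.2], [418.2, 258.8]]
[[0.6253, 0.2682], [0.6622, 0.1263], [0.4927, 0.0831], [0.4575, 0.2234]]
0 (0, 1) [0.6237 0.2693 0.001 ] 0.0012
0 (2, 3) [0.6243 0.2672 0.0068] 0.0015
0 (0, 1, 2, 3) [0.6233 0.2686 0.0039] 0.0025
1 (0, 1) [0.6485 0.1394 0.0547] 0.0055
1 (2, 3) [0.6602 0.1282 0.0037] 0.0006
1 (0, 1, 2, 3) [0.6631 0.1269 0.0162] 0.0102
2 (0, 1) [ 0.4891  0.0778 -0.0071] 0.0007
2 (2, 3) [0.4917 0.0845 0.0061] 0.001
2 (0, 1, 2, 3) [0.4905 0.084  0.0054] 0.0026
3 (0, 1) [0.4528 0.2239 0.0045] 0.0001
3 (2, 3) [0.4566 0.2235 0.0068] 0.0004
3 (0, 1, 2, 3) [0.4544 0.224  0.0054] 0.0022
```

>>> step_arm(targets="1 -0.11 -0.7 0 0 0 -0.33;1 -0.11 -0.7 0 0 0 -0.33;1 -0.11 -0.7 0 0 0 -0.33;1 -0.11 -0.7 0 0 0 -0.33;1 -0.11 -0.7 0 0 0 -0.33;1 -0.11 -0.7 0 0 0 -0.33;1 -0.11 -0.7 0 0 0 -0.33;1 -0.11 -0.7 0 0 0 -0.33;1 -0.11 -0.7 0 0 0 -0.33;1 -0.11 -0.7 0 0 0 -0.33")

```text
clock: 2.7
eef_pos: [0.5015, -0.2309, 0.2398]
tool_rot: [0.707, 0.707, -0.0, 0.0]
ft_force: [0.6, -0.4, -0.2]
grip_width: 0.0856
grasp_force: 0.0
```

```bash
python3 shot.py w3
```

>>> step_arm(targets="1 0.06 -0.12 0 0 0 0;1 0.06 -0.12 0 0 0 0;1 0.06 -0.12 0 0 0 0;1 0.06 -0.12 0 0 0 0")

```text
clock: 3.08
eef_pos: [0.5331, -0.2867, 0.239]
tool_rot: [0.705, 0.709, 0.0, -0.001]
ft_force: [-0.4, 0.3, -0.0]
grip_width: 0.0857
grasp_force: 0.0
```

```bash
python3 shot.py w4; python3 -c "
from h import *
t=bot.camera('top');cv2.imwrite('pics/top1.png',t[:,:,::-1])
a=cv2.imread('pics/w3.png');b=cv2.imread('pics/w4.png')
cv2.imwrite('pics/w34.png',np.hstack([a[:300,170:540],b[:300,170:540]]))"
```

```text
(no output)
```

View pics/w34.png

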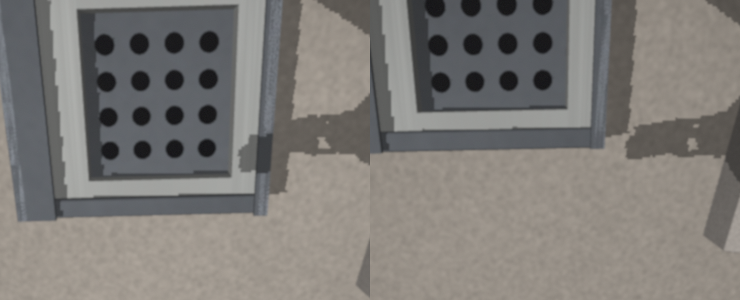

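>>> step_arm(targets="1 -0.12 0.28 0.04 0 0 0;1 -0.12 0.28 0.04 0 0 0;1 -0.12 0.28 0.04 0 0 0;1 -0.12 0.28 0.04 0 0 0;1 -0.12 0.28 0.04 0 0 0;1 -0.12 0.28 0.04 0 0 0")

```text
clock: 3.68
eef_pos: [0.4718, -0.1458, 0.2611]
tool_rot: [0.704, 0.71, 0.001, 0.001]
ft_force: [-0.0, -0.3, 0.3]
grip_width: 0.0852
grasp_force: 0.0
```

```bash
python3 shot.py w5
```

>>> step_arm(targets="1 0.1 -0.1 0.08 0 0 0;1 0.1 -0.1 0.08 0 0 0;1 0.1 -0.1 0.08 0 0 0;1 0.1 -0.1 0.08 0 0 0")

```text
clock: 4.07
eef_pos: [0.524, -0.2003, 0.2995]
tool_rot: [0.707, 0.707, 0.0, 0.001]
ft_force: [-0.8, 0.6, 0.3]
grip_width: 0.0857
grasp_force: 0.0
```

```bash
python3 shot.py w6; python3 -c "
from h import *
a=cv2.imread('pics/w5.png');b=cv2.imread('pics/w6.png')
cv2.imwrite('pics/w56.png',np.hstack([a[:360,120:520],b[:360,120:520]]))"
```

```text
(no output)
```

View pics/w56.png

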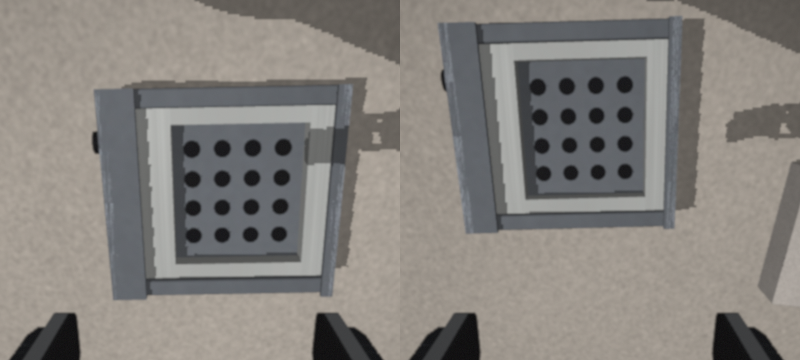

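w5/w6 show the whole warmer. The groove lip is on the left (w5 crop x 95–146) and the catch lip on the right (322–351), with side walls at rows ~95 and ~286. I'll refine these edges and triangulate them.

```bash
cat > wm.py <<'E'
from h import *
import pickle
def edge(g,a,b,r=5):
    a,b=np.array(a,float),np.array(b,float);d=(b-a)/np.linalg.norm(b-a);n=np.array([-d[1],d[0]]);P=[]
    o=np.arange(-r,r+.1,.25)
    for t in np.linspace(.08,.92,60):
        c=a+(b-a)*t;xy=c+o[:,None]*n
        p=cv2.remap(g,xy[None,:,0].astype(np.float32),xy[None,:,1].astype(np.float32),cv2.INTER_LINEAR)[0].astype(float)
        dd=abs(np.gradient(np.convolve(p.mean(1) if p.ndim>1 else p,np.ones(5)/5,'same')));dd[:4]=0;dd[-4:]=0
        P.append(c+n*o[dd.argmax()])
    P=np.array(P,np.float32);v=cv2.fitLine(P,cv2.DIST_HUBER,0,.01,.01)[:,0]
    s=abs((P-v[2:])@np.array([-v[1],v[0]]));P=P[s<1.5];v=cv2.fitLine(P,cv2.DIST_HUBER,0,.01,.01)[:,0]
    f=lambda q:v[2:]+v[:2]*((np.array(q)-v[2:])@v[:2])
    return f(a),f(b),len(P)
E
python3 - <<'E'
from wm import *
E={"w5":{"gout":((215,90),(233,299)),"gin":((255,92),(266,296)),"cin":((458,88),(442,293)),"cout":((471,86),(452,295)),"L":((262,88),(450,85)),"R":((268,294),(436,292)),"Lin":((258,108),(452,104)),"Rin":((268,280),(440,276))},
"w6":{"gout":((160,25),(188,233)),"gin":((195,25),(217,231)),"cin":((389,20),(385,226)),"cout":((401,19),(394,227)),"L":((200,23),(385,19)),"R":((222,230),(382,227)),"Lin":((200,42),(385,38)),"Rin":((222,215),(382,211))}}
Z=dict(gout=.054,gin=.054,cin=.0545,cout=.0545,L=.047,R=.047,Lin=.047,Rin=.047)
S={}
for w in E:
    g=cv2.imread(f"pics/{w}.png");i=pickle.load(open(f"pics/{w}.pkl","rb"))
    for n,(a,b) in E[w].items():
        p,q,k=edge(g,a,b);A,B=onz(i,*p,Z[n]),onz(i,*q,Z[n]);S[w,n]=(i,p,q)
        d=B-A;ang=np.degrees(np.arctan2(d[1],d[0]));print(w,n,k,A[:2].round(4),B[:2].round(4),"ang",round(ang,2))
# heights: intersect viewing planes of each edge across two views, at mid edge
for n in Z:
    N=[]
    for w in E:
        i,p,q=S[w,n];o,d1=ray(i,*p);_,d2=ray(i,*q);m=np.cross(d1,d2);m/=np.linalg.norm(m);N.append((m,m@o))
    ax=np.array([0,1.,0]) if n[0] in"gc" else np.array([1.,0,0]);c=-.148 if n[0] in "gc" else .5
    print(n,np.linalg.solve(np.array([N[0][0],N[1][0],ax]),[N[0][1],N[1][1],c]).round(4))
E
```

```text
w5 gout 56 [ 0.3883 -0.06  ] [ 0.3936 -0.2475] ang -88.37
w5 gin 48 [ 0.4218 -0.0611] [ 0.4267 -0.244 ] ang -88.47
w5 cin 60 [ 0.5845 -0.0567] [ 0.5893 -0.2393] ang -88.48
w5 cout 46 [ 0.5974 -0.0553] [ 0.6019 -0.2416] ang -88.63
w5 L 37 [ 0.4271 -0.0591] [ 0.5814 -0.055 ] ang 1.52
w5 R 60 [ 0.4265 -0.2464] [ 0.5889 -0.2423] ang 1.43
w5 Lin 60 [ 0.4233 -0.0737] [ 0.5847 -0.0696] ang 1.47
w5 Rin 60 [ 0.427  -0.2281] [ 0.5909 -0.2242] ang 1.34
w6 gout 55 [ 0.3884 -0.0613] [ 0.3944 -0.2484] ang -88.16
w6 gin 50 [ 0.4228 -0.0607] [ 0.4241 -0.2461] ang -89.59
w6 cin 59 [ 0.5857 -0.0569] [ 0.5904 -0.2404] ang -88.53
w6 cout 38 [ 0.5966 -0.0562] [ 0.6028 -0.2416] ang -88.09
w6 L 60 [ 0.4235 -0.0581] [ 0.5839 -0.0541] ang 1.43
w6 R 60 [ 0.429 -0.247] [ 0.5912 -0.2427] ang 1.52
w6 Lin 60 [ 0.4221 -0.0748] [ 0.5848 -0.0703] ang 1.57
w6 Rin 60 [ 0.4302 -0.2289] [ 0.5903 -0.2257] ang 1.17
gout [ 0.3899 -0.148   0.0503]
gin [ 0.4249 -0.148   0.0598]
cin [ 0.5892 -0.148   0.0476]
cout [ 0.5996 -0.148   0.0547]
L [ 0.5    -0.0573  0.0542]
R [ 0.5    -0.246   0.0441]
Lin [ 0.5    -0.0719  0.0408]
Rin [ 0.5    -0.2292  0.0407]
```

```bash
python3 - <<'E'
from h import *
t=cv2.imread('pics/top1.png');s=bot.camera('scene')[:,:,::-1];cv2.imwrite('pics/scene1.png',s)
a=cv2.resize(t[175:270,240:330],(400,422),interpolation=cv2.INTER_CUBIC);b=cv2.resize(s[205:300,320:410],(400,422),interpolation=cv2.INTER_CUBIC)
c=np.hstack([a,b]).astype(float);cv2.imwrite('pics/rib.png',np.clip((c-20)*2,0,255).astype(np.uint8))
E
```

```text
(no output)
```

View pics/rib.png

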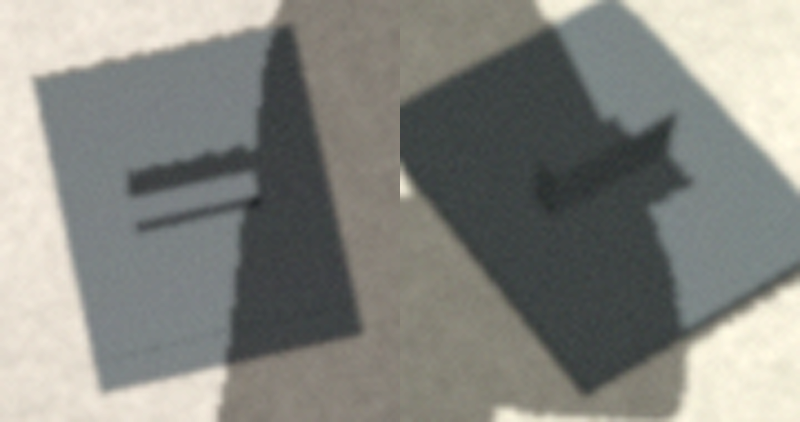

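In the enlarged pair, the rib's top face in the top view lies between crop (130,195) and (260,197). In the scene view its far-side top edge runs from crop (540,160) to (675,115), and the tongue step line is near row 340 on the robot side. Triangulating these gives the rib height and centre.

```bash
python3 - <<'E'
from h import *
t=bot.camera_info("top");s=bot.camera_info("scene")
T=lambda x,y:(240+x/4.444,175+y/4.444);S=lambda x,y:(320+(x-400)/4.444,205+y/4.444)
for a,b in(((130,195),(675,115)),((253,170),(540,160))): print(tri([ray(t,*T(*a)),ray(s,*S(*b))]))
print("front-top edge", onz(t,*T(137,222),.042),onz(t,*T(260,197),.042)); print("back-top",onz(t,*T(130,195),.042),onz(t,*T(253,170),.042))
E
```

```text
(array([0.55684689, 0.20916649, 0.04267294]), np.float64(0.0010488957709370156))
(array([0.5694796 , 0.13927736, 0.05420573]), np.float64(0.00232385384882091))
front-top edge [0.54188746 0.20386141 0.042     ] [0.55756255 0.13774414 0.042     ]
back-top [0.55655833 0.20825115 0.042     ] [0.57229006 0.14204677 0.042     ]
```

>>> step_arm(targets="1 0.067 0.75 -0.3 0 0 0.322;1 0.067 0.75 -0.3 0 0 0.322;1 0.067 0.75 -0.3 0 0 0.322;1 0.067 0.75 -0.3 0 0 0.322;1 0.067 0.75 -0.3 0 0 0.322;1 0.067 0.75 -0.3 0 0 0.322;1 0.067 0.75 -0.3 0 0 0.322;1 0.067 0.75 -0.3 0 0 0.322;1 0.067 0.75 -0.3 0 0 0.322;1 0.067 0.75 -0.3 0 0 0.322")

```text
clock: 5.0
eef_pos: [0.5536, 0.1795, 0.1479]
tool_rot: [0.61, 0.792, -0.001, -0.001]
ft_force: [0.1, 0.6, -0.1]
grip_width: 0.0853
grasp_force: 0.0
```

```bash
python3 -c "
from h import *
o=bot.get_obs();print(o['eef_pos'],o['tool_rot'],o['ft_force']);q=o['tool_rot']
from scipy.spatial.transform import Rotation as R
y=R.from_quat(q).as_matrix()[:,1];print(np.degrees(np.arctan2(y[1],y[0])))"
```

```text
[0.55363217 0.17950764 0.14787501] [ 6.10074380e-01  7.92343170e-01 -7.32695929e-04 -1.00725542e-03] [ 0.05661294  0.60992156 -0.07999163]
14.810216946610694
```

>>> step_arm(targets="1 0 0 -0.06 0 0 0;1 0 0 -0.12 0 0 0;1 0 0 -0.18 0 0 0;1 0 0 -0.18 0 0 0;1 0 0 -0.18 0 0 0")

```text
clock: 5.42
eef_pos: [0.553, 0.176, 0.0581]
tool_rot: [0.611, 0.792, -0.002, -0.002]
ft_force: [-0.7, 0.1, -0.1]
grip_width: 0.0855
grasp_force: 0.0
```

```bash
python3 shot.py w7; python3 -c "
from h import *
for k in range(3):
  o=bot.get_obs();print(o['eef_pos'],o['ft_force'])
a=cv2.imread('pics/w7.png');cv2.imwrite('pics/w7b.png',np.clip((a.astype(float)-15)*2,0,255).astype(np.uint8))"
```

```text
[0.55507384 0.17646337 0.06016444] [-0.06952597 -0.46587878  0.61554312]
[0.55507384 0.17646337 0.06016444] [-0.06952597 -0.46587878  0.61554312]
[0.55507384 0.17646337 0.06016444] [-0.06952597 -0.46587878  0.61554312]
```

View pics/w7b.png

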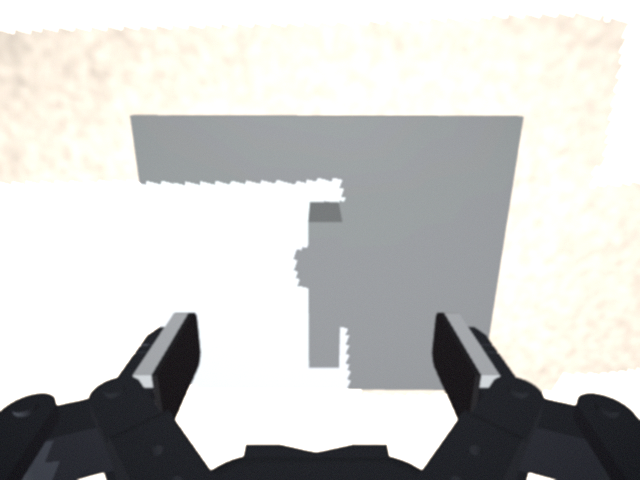

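w7 shows the rib's top face from (309,222)/(342,222) to (309,367)/(340,367), between the open fingers and aligned with them. I'll compute its centre from that.

```bash
python3 - <<'E'
from h import *
import pickle
i=pickle.load(open("pics/w7.pkl","rb"))
P=np.array([onz(i,*p,.042) for p in((309,222),(342,222),(340,367),(309,367))]);print(P.round(4),P.mean(0))
d=P[:2].mean(0)-P[2:].mean(0);print(np.linalg.norm(d),np.degrees(np.arctan2(d[1],d[0]))-90)
C=np.array([onz(i,*p,.008) for p in((131,115),(522,116))]);print(C.round(4),np.degrees(np.arctan2(*(C[1]-C[0])[[1,0]])))
print(proj(i,[.555,.1765,.06]))
E
```

```text
[[0.5415 0.2075 0.042 ]
 [0.5543 0.2109 0.042 ]
 [0.5724 0.144  0.042 ]
 [0.5587 0.1403 0.042 ]] [0.55672379 0.17568336 0.042     ]
0.0693567036207906 14.735669796598415
[[0.4527 0.2258 0.008 ]
 [0.6238 0.2702 0.008 ]] 14.558467258287862
[321.93002652 317.91606051]
```

>>> step_arm(targets="1 0.003 -0.002 -0.04 0 0 0;1 0.003 -0.002 -0.07 0 0 0;1 0.003 -0.002 -0.09 0 0 0;1 0.003 -0.002 -0.09 0 0 0;1 0.003 -0.002 -0.09 0 0 0")

```text
clock: 5.88
eef_pos: [0.5579, 0.1756, 0.0159]
tool_rot: [0.611, 0.791, 0.001, 0.0]
ft_force: [-0.4, 0.1, 0.6]
grip_width: 0.0859
grasp_force: 0.0
```

>>> step_arm(targets="1 0 0 0 0 0 0")

```text
clock: 5.97
eef_pos: [0.5585, 0.1758, 0.0164]
tool_rot: [0.611, 0.792, 0.001, 0.001]
ft_force: [-0.6, -0.5, 0.1]
grip_width: 0.0852
grasp_force: 0.0
```

>>> step_arm(targets="1 0 0 0 0 0 0")

```text
clock: 6.05
eef_pos: [0.5584, 0.1759, 0.0163]
tool_rot: [0.611, 0.792, 0.001, 0.001]
ft_force: [-0.7, 0.0, -0.1]
grip_width: 0.0855
grasp_force: 0.0
```

>>> step_arm(targets="1 -0.003 0 -0.005 0 0 0;1 -0.003 0 -0.005 0 0 0;-1 -0.003 0 -0.005 0 0 0;-1 -0.003 0 -0.005 0 0 0;-1 -0.003 0 -0.005 0 0 0;-1 -0.003 0 -0.005 0 0 0;-1 -0.003 0 -0.005 0 0 0;-1 -0.003 0 -0.005 0 0 0;-1 -0.003 0 -0.005 0 0 0;-1 -0.003 0 -0.005 0 0 0")

```text
clock: 6.88
eef_pos: [0.556, 0.1756, 0.0124]
tool_rot: [0.611, 0.792, 0.0, 0.0]
ft_force: [0.3, 0.0, 1.4]
grip_width: 0.013
grasp_force: 59.2
```

>>> step_arm(targets="-1 0 0 0 0 0 0;-1 0 0 0 0 0 0;-1 0 0 0 0 0 0")

```text
clock: 7.13
eef_pos: [0.556, 0.1757, 0.0124]
tool_rot: [0.611, 0.792, 0.0, 0.0]
ft_force: [0.2, 0.3, 1.6]
grip_width: 0.0133
grasp_force: 59.2
```

```bash
cat > plan.py <<'E'
# usage: plan.py tipx tipz tilt_deg [tipy]  -> delta in step units from the present measured pose
import sys
from h import *
from scipy.spatial.transform import Rotation as R
W=np.array([.502,-.150,0]);YAW=1.48;D=.0124
def tipnow(o=None):
    o=o or bot.get_obs();T=R.from_quat(o['tool_rot']).as_matrix()
    C=np.column_stack([T[:,1],-np.cross(T[:,1],T[:,2]),-T[:,2]]);C[:,1]=np.cross(C[:,2],C[:,0])
    tip=o['eef_pos']-C[:,2]*D-C[:,0]*.09; far=tip+C[:,0]*.18
    Rw=R.from_euler('z',YAW,degrees=True).as_matrix()
    return C,(Rw.T@(tip-W))*1e3,(Rw.T@(far-W))*1e3,R.from_matrix(Rw.T@C).as_rotvec(degrees=True)
if __name__=="__main__":
    o=bot.get_obs();C,t,f,rv=tipnow(o);print("tip",t.round(1),"far",f.round(1),"rot deg",rv.round(2),"F",o['ft_force'].round(1),"eef",o['eef_pos'].round(4),"grip",o['grip_width'].round(4))
    if len(sys.argv)>3:
        x,z,th=map(float,sys.argv[1:4]);y=float(sys.argv[4]) if len(sys.argv)>4 else 0
        Rw=R.from_euler('z',YAW,degrees=True);G=(Rw*R.from_euler('y',-th,degrees=True)).as_matrix()
        tip=W+Rw.apply(np.array([x,y,z])/1e3);tcp=tip+G[:,0]*.09+G[:,2]*D
        print("target tcp",tcp.round(4),"shift units",((tcp-o['eef_pos'])/.5).round(4),"turn units",(R.from_matrix(G@C.T).as_rotvec()/(np.pi/4)).round(4))
E
python3 plan.py -63 60 9; python3 plan.py -63 120 9|tail -1
```

```text
Traceback (most recent call last):
  File "plan.py", line 13, in <module>
    o=bot.get_obs();C,t,f,rv=tipnow(o);print("tip",t.round(1),"far",f.round(1),"rot deg",rv.round(2),"F",o['ft_force'].round(1),"eef",o['eef_pos'].round(4),"grip",o['grip_width'].round(4))
                                                                                                                                                                   ^^^^^^^^^^^^^^^^^^^^^
AttributeError: 'float' object has no attribute 'round'
Traceback (most recent call last):
  File "plan.py", line 13, in <module>
    o=bot.get_obs();C,t,f,rv=tipnow(o);print("tip",t.round(1),"far",f.round(1),"rot deg",rv.round(2),"F",o['ft_force'].round(1),"eef",o['eef_pos'].round(4),"grip",o['grip_width'].round(4))
                                                                                                                                                                   ^^^^^^^^^^^^^^^^^^^^^
AttributeError: 'float' object has no attribute 'round'
```

>>> step_arm(targets="-1 0 0 0.04 0 0 0;-1 0 0 0.1 0 0 0;-1 0 0 0.17 0 0 0;-1 0 0 0.24 0 0 0;-1 0 0 0.24 0 0 0;-1 0 0 0.24 0 0 0")

```text
clock: 7.63
eef_pos: [0.557, 0.176, 0.1341]
tool_rot: [0.611, 0.792, 0.002, 0.001]
ft_force: [0.3, -0.1, -3.5]
grip_width: 0.0131
grasp_force: 59.0
```

```bash
python3 plan.py -63 65 9
```

```text
Traceback (most recent call last):
  File "plan.py", line 13, in <module>
    o=bot.get_obs();C,t,f,rv=tipnow(o);print("tip",t.round(1),"far",f.round(1),"rot deg",rv.round(2),"F",o['ft_force'].round(1),"eef",o['eef_pos'].round(4),"grip",o['grip_width'].round(4))
                                                                                                                                                                   ^^^^^^^^^^^^^^^^^^^^^
AttributeError: 'float' object has no attribute 'round'
```

Lifted: the force reads the board's weight, about 3.5 N.

```bash
sed -i "s/o\['grip_width'\].round(4)/round(o['grip_width'],4)/" plan.py && python3 plan.py -60 100 9
```

```text
tip [-24.1 303.9 121.3] far [151.1 345.  122.1] rot deg [ 0.04 -0.24 13.19] F [ 0.3 -0.1 -3.5] eef [0.557  0.176  0.1341] grip 0.0131
target tcp [ 0.5289 -0.1493  0.1263] shift units [-0.0562 -0.6506 -0.0156] turn units [ 0.0271 -0.1931 -0.2925]
```

>>> step_arm(targets="-1 -0.056 -0.65 -0.015 0.027 -0.193 -0.293;-1 -0.056 -0.65 -0.015 0.027 -0.193 -0.293;-1 -0.056 -0.65 -0.015 0.027 -0.193 -0.293;-1 -0.056 -0.65 -0.015 0.027 -0.193 -0.293;-1 -0.056 -0.65 -0.015 0.027 -0.193 -0.293;-1 -0.056 -0.65 -0.015 0.027 -0.193 -0.293;-1 -0.056 -0.65 -0.015 0.027 -0.193 -0.293;-1 -0.056 -0.65 -0.015 0.027 -0.193 -0.293;-1 -0.056 -0.65 -0.015 0.027 -0.193 -0.293;-1 -0.056 -0.65 -0.015 0.027 -0.193 -0.293")

```text
clock: 8.47
eef_pos: [0.5252, -0.151, 0.1218]
tool_rot: [0.698, 0.712, 0.053, 0.051]
ft_force: [0.0, 0.8, -3.5]
grip_width: 0.013
grasp_force: 59.7
```

>>> step_arm(targets="-1 0 0 0 0 0 0;-1 0 0 0 0 0 0;-1 0 0 0 0 0 0")

```text
clock: 8.72
eef_pos: [0.5273, -0.1479, 0.1239]
tool_rot: [0.695, 0.715, 0.054, 0.052]
ft_force: [-0.0, 0.8, -3.4]
grip_width: 0.0131
grasp_force: 59.7
```

```bash
python3 plan.py -62 55 9; python3 shot.py w8;python3 - <<'E'
from h import *
s=bot.camera('scene')[:,:,::-1]; cv2.imwrite('pics/scene2.png',s)
a=cv2.resize(s[150:330,120:320],(400,360));b=cv2.resize(cv2.imread('pics/w8.png'),(400,300))
cv2.imwrite('pics/v8.png',np.hstack([a,np.vstack([b,np.zeros((60,400,3),np.uint8)])]))
E
```

```text
tip [-61.7   1.4  98.1] far [116.2   1.7 125.2] rot deg [ 0.04 -8.66  0.1 ] F [-0.   0.8 -3.4] eef [ 0.5273 -0.1479  0.1239] grip 0.0131
target tcp [ 0.5269 -0.1494  0.0813] shift units [-0.0008 -0.003  -0.0851] turn units [-0.0004 -0.0077 -0.0022]
```

View pics/v8.png

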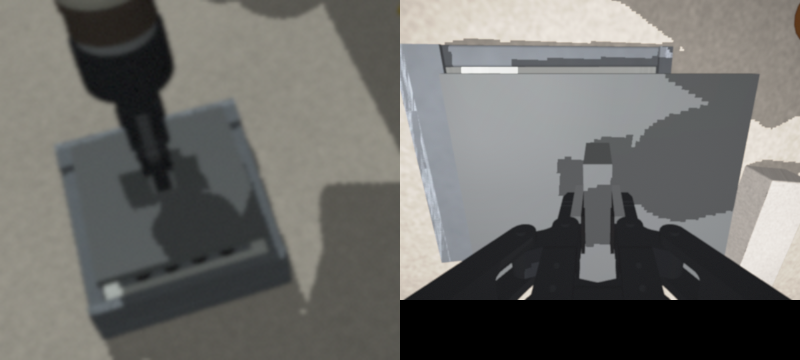

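The board is held squarely, tilted far edge up, and centred over the warmer in both views. I'll lower it to just above the ledge.

>>> step_arm(targets="-1 0 -0.003 -0.04 0 -0.006 -0.002;-1 0 -0.003 -0.08 0 -0.006 -0.002;-1 0 -0.003 -0.1 0 -0.006 -0.002;-1 0 -0.003 -0.1 0 -0.006 -0.002;-1 0 -0.003 -0.1 0 -0.006 -0.002;-1 0 -0.003 -0.1 0 -0.006 -0.002")

```text
clock: 9.32
eef_pos: [0.5287, -0.1509, 0.0757]
tool_rot: [0.696, 0.713, 0.057, 0.056]
ft_force: [-0.7, -0.1, -2.7]
grip_width: 0.0132
grasp_force: 59.6
```

```bash
python3 plan.py -62 42 9
```

```text
tip [-60.2  -1.5  49.2] far [117.5  -1.7  77.7] rot deg [-0.06 -9.12 -0.08] F [-0.7 -0.1 -2.7] eef [ 0.5287 -0.1509  0.0757] grip 0.0132
target tcp [ 0.5269 -0.1494  0.0683] shift units [-0.0036  0.0031 -0.0148] turn units [0.0011 0.0026 0.0019]
```

>>> step_arm(targets="-1 -0.002 0.002 -0.004 0 0 0;-1 -0.002 0.002 -0.008 0 0 0;-1 -0.002 0.002 -0.012 0 0 0;-1 -0.002 0.002 -0.012 0 0 0;-1 -0.002 0.002 -0.012 0 0 0")

```text
clock: 9.73
eef_pos: [0.5267, -0.15, 0.0687]
tool_rot: [0.697, 0.713, 0.056, 0.055]
ft_force: [-0.4, -0.3, -2.9]
grip_width: 0.013
grasp_force: 59.7
```

```bash
python3 plan.py
```

```text
tip [-62.3  -0.4  42.4] far [115.5  -0.8  70.6] rot deg [-0.03 -9.02 -0.12] F [-0.4 -0.3 -2.9] eef [ 0.5267 -0.15    0.0687] grip 0.013
```

>>> step_arm(targets="-1 0 0 -0.003 0 0 0;-1 0 0 -0.003 0 0 0;-1 0 0 -0.003 0 0 0")

```text
clock: 9.98
eef_pos: [0.5267, -0.1499, 0.0671]
tool_rot: [0.696, 0.713, 0.056, 0.055]
ft_force: [0.2, 0.6, -2.7]
grip_width: 0.0134
grasp_force: 59.7
```

>>> step_arm(targets="-1 0 0 -0.002 0 0 0;-1 0 0 -0.002 0 0 0;-1 0 0 -0.002 0 0 0")

```text
clock: 10.23
eef_pos: [0.5269, -0.15, 0.0663]
tool_rot: [0.696, 0.713, 0.056, 0.055]
ft_force: [0.1, 0.7, -3.1]
grip_width: 0.0132
grasp_force: 59.8
```

```bash
python3 plan.py
```

```text
tip [-62.1  -0.5  39.9] far [115.7  -0.8  68.2] rot deg [-0.04 -9.03 -0.12] F [ 0.1  0.7 -3.1] eef [ 0.5269 -0.15    0.0663] grip 0.0132
```

>>> step_arm(targets="-1 0 0 -0.002 0 0 0;-1 0 0 -0.002 0 0 0;-1 0 0 -0.002 0 0 0")

```text
clock: 10.48
eef_pos: [0.5271, -0.15, 0.0658]
tool_rot: [0.696, 0.713, 0.056, 0.055]
ft_force: [-0.4, -0.1, 3.1]
grip_width: 0.0131
grasp_force: 60.5
```

>>> step_arm(targets="-1 0 0 -0.001 0 0 0;-1 0 0 -0.001 0 0 0;-1 0 0 -0.001 0 0 0")

```text
clock: 10.73
eef_pos: [0.5272, -0.15, 0.0656]
tool_rot: [0.696, 0.713, 0.056, 0.056]
ft_force: [-0.5, 1.0, 5.7]
grip_width: 0.013
grasp_force: 61.0
```

>>> step_arm(targets="-1 0 0 0.003 0 0 0;-1 -0.01 0 0.003 0 0 0;-1 -0.02 0 0.003 0 0 0;-1 -0.03 0 0.003 0 0 0;-1 -0.035 0 0.003 0 0 0;-1 -0.035 0 0.003 0 0 0;-1 -0.035 0 0.003 0 0 0")

```text
clock: 11.32
eef_pos: [0.5082, -0.1499, 0.0659]
tool_rot: [0.697, 0.713, 0.056, 0.054]
ft_force: [-1.1, 0.2, -0.2]
grip_width: 0.0128
grasp_force: 60.1
```

```bash
python3 plan.py
```

```text
tip [-80.8   0.2  39.7] far [97.  -0.3 67.6] rot deg [-0.02 -8.92 -0.14] F [-1.1  0.2 -0.2] eef [ 0.5082 -0.1499  0.0659] grip 0.0128
```

>>> step_arm(targets="-1 -0.003 0 0.001 0 0 0;-1 -0.006 0 0.001 0 0 0;-1 -0.01 0 0.001 0 0 0;-1 -0.01 0 0.001 0 0 0;-1 -0.01 0 0.001 0 0 0")

```text
clock: 11.73
eef_pos: [0.5039, -0.1498, 0.0664]
tool_rot: [0.697, 0.713, 0.056, 0.055]
ft_force: [-0.0, 0.5, -2.0]
grip_width: 0.0131
grasp_force: 59.7
```

>>> step_arm(targets="-1 -0.003 0 0 0 0 0;-1 -0.004 0 0 0 0 0;-1 -0.004 0 0 0 0 0;-1 -0.004 0 0 0 0 0")

```text
clock: 12.07
eef_pos: [0.5022, -0.1499, 0.0667]
tool_rot: [0.696, 0.713, 0.056, 0.055]
ft_force: [0.1, 0.7, -2.7]
grip_width: 0.0131
grasp_force: 59.7
```

```bash
python3 plan.py
```

```text
tip [-86.7   0.2  40.3] far [91.1 -0.1 68.6] rot deg [-0.03 -9.02 -0.12] F [ 0.1  0.7 -2.7] eef [ 0.5022 -0.1499  0.0667] grip 0.0131
```

>>> step_arm(targets="-1 -0.002 0 0 0 0 0;-1 -0.004 0 0 0 0 0;-1 -0.004 0 0 0 0 0;-1 -0.004 0 0 0 0 0")

```text
clock: 12.4
eef_pos: [0.5014, -0.1499, 0.0672]
tool_rot: [0.696, 0.713, 0.057, 0.056]
ft_force: [3.2, 0.6, -3.2]
grip_width: 0.0133
grasp_force: 59.4
```

>>> step_arm(targets="-1 -0.002 0 0 0 0 0;-1 -0.004 0 0 0 0 0;-1 -0.004 0 0 0 0 0;-1 -0.004 0 0 0 0 0")

```text
clock: 12.73
eef_pos: [0.4991, -0.15, 0.0672]
tool_rot: [0.696, 0.713, 0.057, 0.056]
ft_force: [5.6, 1.0, -3.3]
grip_width: 0.0129
grasp_force: 59.4
```

```bash
python3 plan.py -93 40.2 7
```

```text
tip [-89.7   0.2  40.7] far [88.  -0.1 69.2] rot deg [-0.04 -9.13 -0.1 ] F [ 5.6  1.  -3.3] eef [ 0.4991 -0.15    0.0672] grip 0.0129
target tcp [ 0.4968 -0.1501  0.0635] shift units [-0.0047 -0.0003 -0.0074] turn units [-0.0006  0.0474  0.0022]
```

>>> step_arm(targets="-1 -0.001 0 -0.003 0 0.02 0;-1 -0.003 0 -0.006 0 0.04 0;-1 -0.004 0 -0.0075 0 0.048 0;-1 -0.004 0 -0.0075 0 0.048 0;-1 -0.004 0 -0.0075 0 0.048 0;-1 -0.004 0 -0.0075 0 0.048 0")

```text
clock: 13.23
eef_pos: [0.4983, -0.15, 0.0639]
tool_rot: [0.697, 0.714, 0.044, 0.043]
ft_force: [6.4, 2.0, -2.9]
grip_width: 0.0134
grasp_force: 59.7
```

```bash
python3 plan.py -93 40.2 7
```

```text
tip [-91.5   0.2  40.5] far [87.2 -0.1 62.7] rot deg [ 0.01 -7.09 -0.09] F [ 6.4  2.  -2.9] eef [ 0.4983 -0.15    0.0639] grip 0.0134
target tcp [ 0.4968 -0.1501  0.0635] shift units [-0.003  -0.0002 -0.0009] turn units [-0.0004  0.0019  0.0019]
```

>>> step_arm(targets="-1 -0.002 0 -0.001 0 0 0;-1 -0.004 0 -0.001 0 0 0;-1 -0.004 0 -0.001 0 0 0;-1 -0.004 0 -0.001 0 0 0")

```text
clock: 13.57
eef_pos: [0.4971, -0.1501, 0.064]
tool_rot: [0.697, 0.714, 0.045, 0.044]
ft_force: [7.5, 2.3, -1.0]
grip_width: 0.013
grasp_force: 59.8
```

```bash
python3 plan.py -93.5 40.2 5
```

```text
tip [-92.7   0.2  40.4] far [85.9 -0.1 62.9] rot deg [ 0.   -7.19 -0.08] F [ 7.5  2.3 -1. ] eef [ 0.4971 -0.1501  0.064 ] grip 0.013
target tcp [ 0.4971 -0.1501  0.0604] shift units [ 0.     -0.0001 -0.0072] turn units [-0.0014  0.0486  0.0018]
```

>>> step_arm(targets="-1 -0.002 0 0.0005 0 0 0;-1 -0.0025 0 0.0005 0 0 0;-1 -0.0025 0 0.0005 0 0 0;-1 -0.0025 0 0.0005 0 0 0")

```text
clock: 13.9
eef_pos: [0.4961, -0.1501, 0.0642]
tool_rot: [0.697, 0.714, 0.045, 0.044]
ft_force: [7.3, 2.0, -2.2]
grip_width: 0.0133
grasp_force: 59.7
```

```bash
python3 plan.py -93.8 40.2 4.5
```

```text
tip [-93.6   0.2  40.6] far [85.  -0.1 63.2] rot deg [ 0.   -7.22 -0.08] F [ 7.3  2.  -2.2] eef [ 0.4961 -0.1501  0.0642] grip 0.0133
target tcp [ 0.497  -0.1501  0.0596] shift units [ 0.0017 -0.0001 -0.0092] turn units [-0.0017  0.0604  0.0018]
```

>>> step_arm(targets="-1 -0.0025 0 -0.0005 0 0 0;-1 -0.0025 0 -0.0005 0 0 0;-1 -0.0025 0 -0.0005 0 0 0")

```text
clock: 14.15
eef_pos: [0.4953, -0.1501, 0.0642]
tool_rot: [0.697, 0.714, 0.045, 0.044]
ft_force: [9.0, 2.2, -2.3]
grip_width: 0.0131
grasp_force: 59.6
```

```bash
python3 plan.py -94.5 40.2 5
```

```text
tip [-94.4   0.2  40.6] far [84.2 -0.1 63.3] rot deg [-0.   -7.27 -0.07] F [ 9.   2.2 -2.3] eef [ 0.4953 -0.1501  0.0642] grip 0.0131
target tcp [ 0.4961 -0.1502  0.0604] shift units [ 0.0015 -0.0001 -0.0077] turn units [-0.0013  0.0505  0.0016]
```

>>> step_arm(targets="-1 0 0 -0.003 0 0.017 0;-1 0.0005 0 -0.006 0 0.034 0;-1 0.001 0 -0.008 0 0.05 0;-1 0.001 0 -0.008 0 0.05 0;-1 0.001 0 -0.008 0 0.05 0")

```text
clock: 14.57
eef_pos: [0.4964, -0.1501, 0.0605]
tool_rot: [0.698, 0.715, 0.032, 0.031]
ft_force: [8.8, 2.0, 0.1]
grip_width: 0.0132
grasp_force: 60.3
```

```bash
python3 plan.py -94.5 40 2.5
```

```text
tip [-94.2   0.1  40.2] far [85.1 -0.1 56.1] rot deg [ 0.05 -5.06 -0.07] F [8.8 2.  0.1] eef [ 0.4964 -0.1501  0.0605] grip 0.0132
target tcp [ 0.4969 -0.1501  0.0563] shift units [ 0.001  -0.     -0.0084] turn units [-0.0025  0.0568  0.0014]
```

>>> step_arm(targets="-1 0 0 -0.003 0 0.02 0;-1 0.0005 0 -0.006 0 0.04 0;-1 0.0005 0 -0.0075 0 0.055 0;-1 0.0005 0 -0.0075 0 0.055 0;-1 0.0005 0 -0.0075 0 0.055 0")

```text
clock: 14.98
eef_pos: [0.4967, -0.1501, 0.0567]
tool_rot: [0.698, 0.716, 0.017, 0.015]
ft_force: [9.5, 2.2, 0.4]
grip_width: 0.013
grasp_force: 60.3
```

```bash
python3 plan.py -94.5 40 0
```

```text
tip [-94.6   0.2  40.2] far [85.2 -0.  48.3] rot deg [ 0.1  -2.59 -0.07] F [9.5 2.2 0.4] eef [ 0.4967 -0.1501  0.0567] grip 0.013
target tcp [ 0.4975 -0.1501  0.0524] shift units [ 0.0016 -0.0001 -0.0085] turn units [-0.0038  0.0575  0.0016]
```

>>> step_arm(targets="-1 0 0 -0.003 0 0.02 0;-1 0.0005 0 -0.006 0 0.04 0;-1 0.001 0 -0.0085 -0.002 0.056 0;-1 0.001 0 -0.0085 -0.002 0.056 0;-1 0.001 0 -0.0085 -0.002 0.056 0")

```text
clock: 15.4
eef_pos: [0.4973, -0.1501, 0.0524]
tool_rot: [0.698, 0.716, 0.001, 0.0]
ft_force: [9.8, 3.4, 0.9]
grip_width: 0.013
grasp_force: 60.4
```

```bash
python3 plan.py -94.5 39.6 0
```

```text
tip [-94.7   0.1  39.9] far [85.3 -0.1 40.1] rot deg [ 0.06 -0.08 -0.08] F [9.8 3.4 0.9] eef [ 0.4973 -0.1501  0.0524] grip 0.013
target tcp [ 0.4975 -0.1501  0.052 ] shift units [ 0.0004  0.0001 -0.0008] turn units [-0.0014  0.0018  0.0017]
```

Flat, with the strip held back and about 4 N on the ledge. Letting go now.

>>> step_arm(targets="-1 0 0 -0.0008 0 0 0;0.3 0 0 -0.0008 0 0 0;0.3 0 0 -0.0008 0 0 0;0.3 0 0 -0.0008 0 0 0;0.3 0 0 -0.0008 0 0 0;0.3 0 0 -0.0008 0 0 0;0.3 0 0 -0.0008 0 0 0")

```text
clock: 15.98
eef_pos: [0.4921, -0.15, 0.0496]
tool_rot: [0.699, 0.715, -0.002, -0.004]
ft_force: [0.3, -0.6, 0.2]
grip_width: 0.0556
grasp_force: 0.0
```

>>> step_arm(targets="0.3 0 0 0.03 0 0 0;0.3 0 0 0.08 0 0 0;0.3 0 0 0.15 0 0 0;0.3 0 0 0.22 0 0 0;0.3 0 0 0.3 0 0 0;0.3 -0.03 -0.05 0.36 0 0 0;0.3 -0.03 -0.05 0.36 0 0 0;0.3 -0.03 -0.05 0.36 0 0 0")

```text
clock: 16.65
eef_pos: [0.4786, -0.1762, 0.2321]
tool_rot: [0.699, 0.715, -0.001, -0.001]
ft_force: [0.7, 1.7, -0.8]
grip_width: 0.0555
grasp_force: 0.0
```

```bash
python3 shot.py w9; python3 - <<'E'
from h import *
a=cv2.imread('pics/w9.png');cv2.imwrite('pics/w9b.png',np.clip((a.astype(float)-10)*1.5,0,255).astype(np.uint8))
E
```

```text
(no output)
```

View pics/w9b.png

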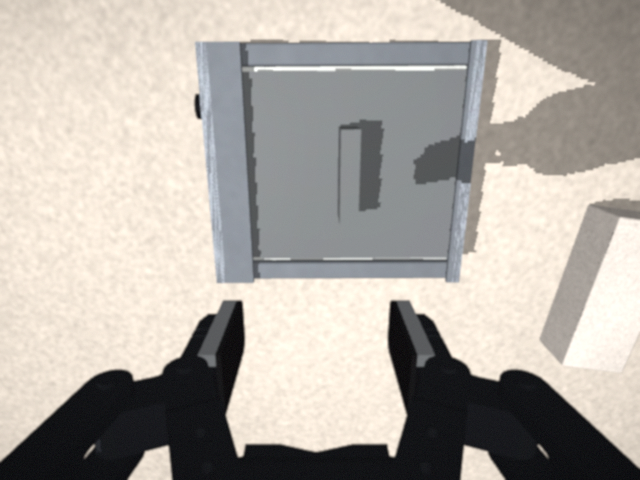

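w9 shows the board flat between the walls, with thin even gaps along rows 68 and 260. Its far edge is hidden under the catch lip at column ~465, and the rib's top face is at (340–361, 128–212). A quick check of the rib position:

```bash
python3 - <<'E'
from wm import *
i=pickle.load(open("pics/w9.pkl","rb"));g=cv2.imread("pics/w9b.png")
a=edge(g,(341,132),(341,215),4);b=edge(g,(361,130),(360,206),4)
W=np.array([.502,-.15,0]);th=np.radians(1.48);Rw=np.array([[np.cos(th),-np.sin(th),0],[np.sin(th),np.cos(th),0],[0,0,1]])
for n,e,z in(("rib near",a,.082),("rib far",b,.082),("gin",edge(g,(243,70),(253,255),5),.054),("cin",edge(g,(468,70),(448,258),5),.0545)):
    A=np.array([Rw.T@(onz(i,*p,z)-W) for p in e[:2]])*1e3;print(n,e[2],A.round(1).tolist())
E
```

```text
rib near 60 [[-8.2, 32.6, 82.0], [-6.8, -27.4, 82.0]]
rib far 60 [[6.8, 33.9, 82.0], [6.9, -20.5, 82.0]]
gin 60 [[-79.1, 74.6, 54.0], [-79.0, -70.1, 54.0]]
cin 45 [[86.6, 73.9, 54.5], [86.8, -73.1, 54.5]]
```

```bash
python3 -c "
from workcell import bot
print(bot.job_done())"
```

```text
the job is handed in; nothing more can be done
None
```

The cover board is back on the tube warmer and the job is handed in. The last picture shows it flat on the ledges, with its rib within about 1 mm of the fitted position and its far edge under the catch lip. I never saw the judge's verdict.

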